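Unlock the ring tray from its bench socket and hold it up level

ROBOT

A 6-joint arm with a two-finger parallel gripper is mounted at the origin on a cart in front of the work surface, level with it; the furniture and walls round the work are solid. World frame = base frame: x ahead of the robot, y to its left, z up, the work surface at z = 0. Lengths are in m, angles in degrees, forces in N, time in s.
With the tool pointing down it reaches from about 0.35 to 0.875 m from the base axis. Payload 4.2 kg.
Tool frame: the origin (TCP) lies on the centre line of the jaws, within the pads' length; the fingertips stand 17 mm ahead of it and the grasp point (between the pads) lies 2 mm behind it; z points along the fingers, y is the direction in which the jaws open and shut (so a half turn about z gives the same grasp; the last joint's range is limited). The gripper opens to 87 mm and grips with 3 to 60 N. Pads are 19 mm wide; open, the fingers measure 117 mm over their backs; the gripper's body (75 mm by 190 mm) begins 51 mm behind the grasp point.
Start: joints at [78.701, 22.042, 0.453, 0, -68.411, -14.817], TCP at [0.275, 0.561, 0.24] pointing down, gripper open.
Joint ranges: [-179.83, 179.83], [-69.29, 118.12], [-61.27, 80.66], [-181.25, 117.63], [-171.15, -9.14], [-177.46, 177.46]. Speed limits (degrees/s): [159.86, 159.86, 180, 180, 180, 180].

INTERFACE

Orientations are given as a 3x3 rotation matrix whose columns are the frame's x, y, z axes.
In Python, from station import * gives the robot as it stands.
- The arm moves only by the tool play_rows, never from a script. Its argument "targets" is a list that holds one entry, the list of rows, each a list of 5 numbers: the closure, from 0 (fully open) to 1 (shut), then the shift along the world's x, y, z in m, then the turn about the world's z in rad. In form: [[[gripper, x, y, z, twist], ...]]. A call has 1 to 5 rows; each row is the pose to reach, as a shift and turn from the pose commanded when the call began; what a row does not reach only later rows make up. A row lasts 1/12 s, in which the tool goes at most 41.7 mm and 7.16 degrees, less where a joint would pass 70% of its speed; a pose out of reach is approached as far as the arm can. A call with a gripper value outside its range is refused whole. The fingers move at their own pace and stop on an object; the grip force is fixed at half the most. Time passes only in rows, so rows that repeat a pose let the fingers close. It gives the time, the measured TCP pose, the force and the opening at its end, in the units of the state.
- sense(): the state, without advancing time (a new reading comes with each control period).
- capture(name): name is "scene" or "top" or "wrist"; returns the picture (480x640x3 uint8, blue, green, red); there is no depth.
- get_calibration(name): a dict with "camera_matrix" (3x3 intrinsics, pixels), "T" (4x4, takes a point from camera to world coordinates). Camera axes: x right, y up, looking along -z (the intrinsics and any distortion apply to the point x, -y, -z); pixel columns grow to the right and rows downward; lengths in m; the calibration is good to about 2 mm. A picture is of the moment at which its call begins: read the wrist's pose just before it. get_calibration takes no time and is no camera call; for the wrist camera it gives the pose at the moment of the call.
- finish_job(): hands the job in, once; it reports no verdict.
The state is a dict: "time_s": time; "joints": joint angles; "joint_velocities": joint speeds; "effort": joint torques, N m; "tcp_pos": TCP position; "ee_rot": TCP orientation; "wrist_force": force on the tool from outside, world axes, zero at the start; "moment": the same for the moment, N m; "gripper_width": opening from 0.0 (shut) to 1.0 (fully open).
Only numpy, scipy, OpenCV 4.12 (cv2) and the standard library are available. Lean on these libraries where they do the work, as an engineer would, in place of code of your own. Each camera call takes 0.05 s, during which the arm holds its last target. There are 200 camera calls.

TASK

The round wooden ring tray is locked by a bayonet in the metal socket on the bench: take it by its bar handle, turn it anticlockwise (seen from above) until it meets its stop, then lift it straight up until its foot is at least 5 cm clear above the socket. Finish still holding it there over the socket, steady and level, with both rings still lying in it; never let it tip, and leave the pliers and the loupe beside it where they lie.

Things in the scene. Friction and masses are not known exactly. Their poses are not given: they have to be found in the camera images.
- socket: Fixed bayonet socket: square aluminium block 90 x 90 mm, top 26 mm above the bench, on a steel strip 160 x 50 x 6 mm whose two ears, each with a screw, stick out along its x axis. Origin on the bench at its centre, z up. The keyhole slot in its top runs along its x axis (along the ears), 60 mm long and 16 mm wide.
- ring_tray: Loose round wooden tray, 0.2 to 0.4 kg, 120 mm diameter, rim 14 mm high, on a steel foot (28 mm diameter, 18 mm long) with two lugs along the tray's x axis (56 mm over both, 10 wide, 8 high). Origin: centre of the foot's underside, z up; tray underside 18 mm, floor 23 mm, rim 32 mm above it. Seated on the socket's top, the origin is 8 mm above the bench.
- slot (a point): Centre of the socket's keyhole mouth, 26 mm above the bench, socket's axes. The tray starts locked, turned clockwise 0.75 to 1.25 rad from the socket's x axis, and can then rise only 2.5 mm. Turned anticlockwise (easily) it lifts out from 0.1 rad before tray x and socket x agree up to a stop 0.05 rad past that.
- handle (a point): Centre of the tray's bar handle: a steel bar 56 mm long along the tray's x axis, 12 mm thick, 24 mm high (46 to 70 mm above the tray's origin), on a 14 mm stem above the middle of the tray. This point is 58 mm above the tray's origin; its axes are the tray's. Grip the bar across its 12 mm thickness from above.
- ring_a: Loose brass-coloured ring blank, 24 mm outside, 5 mm high, lying on the tray's floor on one side of the stem. Origin at the centre of its underside.
- ring_b: A second, equal ring blank, lying on the tray's floor on the other side of the stem. Origin at the centre of its underside.
- pliers: Small round-nose pliers with black handles, 111 x 50 x 12 mm, lying loose beside the socket. Origin at the centre of the underside. Bystander.
- loupe_small: Black eye loupe, a short cup 34 mm across and 26 mm high, standing loose on the other side of the socket. Origin at the centre of the underside. Bystander. Farther right, at the bench's front right corner (about x 0.46, y -0.22), a fixed torch stands up to 0.23 m above the bench top: pass well above it on the way in (fingertips above 0.3 m).
Things that resemble listed ones, but are neither listed nor needed, are in the scene too. What is shaped like the ring_tray but pink is not meant.

How it is judged (in metres and radians):
On the way, in this order (a step that is already met when the one before it is completed fails the run):
1. the tray is turned to its unlocked position (within 0.15 rad) while still seated in the socket (angle between the x axis of ring_tray and the x axis of socket, either way round below 0.15 rad and z of ring_tray in the frame of socket below 0.014 m and horizontal distance between ring_tray and socket below 0.01 m), for 0.04 s.
2. the gripper has the tray out of the socket, its foot above the socket's top (z of ring_tray in the frame of socket above 0.03 m and contact force between ring_tray and the fingers above 1 N), for 0.1 s.
At the end, for the whole second after the job is handed in: The fingers hold the tray (over 1 N), clear of the socket, its foot at least 44 mm above the socket's top and within 60 mm of its axis, level within 0.1 rad and still (under 20 mm/s, 0.15 rad/s), with both rings in it (z of ring_tray in the frame of socket above 0.07 m and horizontal distance between ring_tray and socket below 0.06 m and angle between ring_tray's own z axis and vertical below 0.1 rad and linear speed of ring_tray below 0.02 m/s and angular speed of ring_tray below 0.15 rad/s and contact force between ring_tray and the fingers above 1 N and contact force between ring_tray and socket below 0.1 N and horizontal distance between each of ring_a, ring_b and ring_tray below 0.055 m and z of ring_a in the frame of ring_tray between 0.015 and 0.04 m and z of ring_b in the frame of ring_tray between 0.015 and 0.04 m); the arm keeps its last pose, push and grip.
It fails at once if the tray tips by more than 0.3 rad (angle between ring_tray's own z axis and vertical above 0.3 rad).
It fails at once if the pliers or the loupe are moved by more than 30 mm (distance of any of pliers, loupe_small from where it was at the start of the episode above 0.03 m).
It also fails if it takes over 42 s, if anything falls off the work surface, if the arm or the gripper's body presses on something with over 40 N, if the wrist force passes 120 N, or if a joint passes its speed limit or range.

## Working session

There is one attempt and no reset: what is moved stays moved. The work goes in short steps, Python scripts to look and compute and a tool call to move; the robot and the scene stay as the last step left them, time stands still between calls to the robot, and variables do not carry over. Pictures are saved under pics/ and viewed, on a budget of 10 in all, crops included, one or two more only if the job needs it, and the job is handed in when it is done.

Besides the shell and the picture viewer there is one more tool, called after "Request:" in YAML: its name, and indented under it one key for each argument. play_rows: Moves the arm, as the interface text tells. Its arguments: {"type":"object","properties":{"targets":{"type":"array","items":{"type":"array","items":{"type":"array","items":{"type":"number"}}}}},"required":["targets"]}

```bash
mkdir -p pics; ls
python3 - <<'E'
from station import *
import cv2
s=sense();print(s['time_s'],s['tcp_pos'],s['ee_rot'],s['gripper_width'])
for n in("scene","top"):
    im=capture(n);cv2.imwrite(f"pics/{n}0.png",im);c=get_calibration(n);print(n,c)
E
```

```text
pics
0.0 [0.27484607 0.56068574 0.23845257] [[ 8.97814787e-01 -4.40372375e-01 -8.82849152e-04]
 [-4.40373252e-01 -8.97812573e-01 -1.99559024e-03]
 [ 8.61697437e-05  2.18045358e-03 -9.99997619e-01]] 0.9994767753606133
scene {'camera_matrix': array([[459.97330663,   0.        , 324.23526741],
       [  0.        , 459.97330663, 243.27174722],
       [  0.        ,   0.        ,   1.        ]]), 'T': array([[ 0.75257455,  0.33883034, -0.56464639,  0.14207958],
       [-0.6584772 ,  0.39538021, -0.64037666, -0.34440029],
       [ 0.00627097,  0.85373795,  0.52066514,  0.5222731 ],
       [ 0.        ,  0.        ,  0.        ,  1.        ]])}
top {'camera_matrix': array([[546.05110512,   0.        , 324.11344413],
       [  0.        , 546.05110512, 230.73664402],
       [  0.        ,   0.        ,   1.        ]]), 'T': array([[ 0.00695184,  0.97349945, -0.22858365,  0.37350528],
       [-0.99996766,  0.00584361, -0.00552474,  0.20427861],
       [-0.00404258,  0.22861467,  0.9735086 ,  1.14946092],
       [ 0.        ,  0.        ,  0.        ,  1.        ]])}
```

View pics/top0.png

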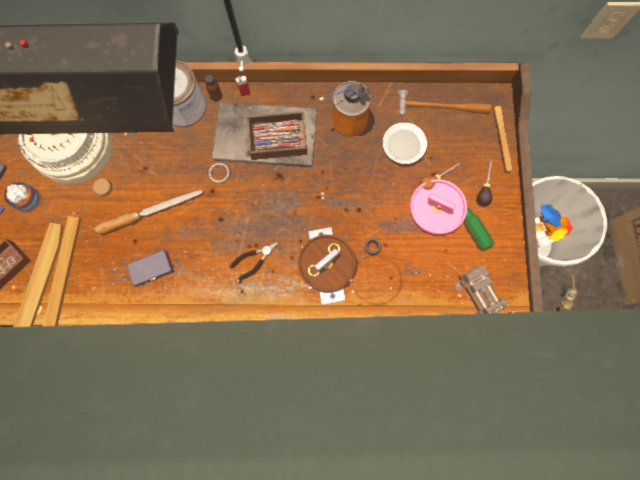

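View pics/scene0.png

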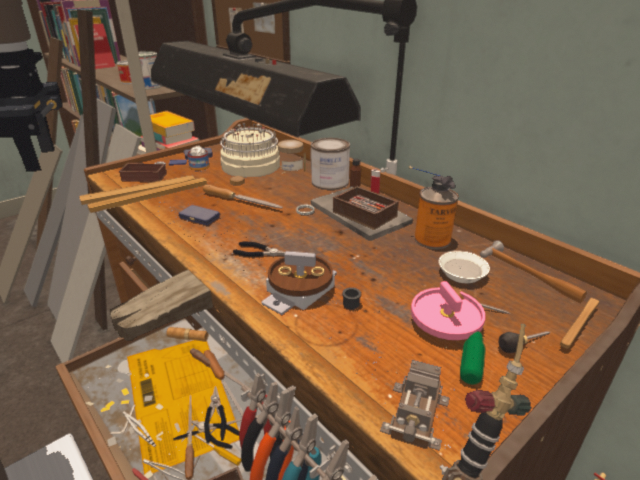

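The wooden tray is at top (328,263), scene (300,275), with its grey bar running from about (312,272) to (340,252). The socket ears are at (320,233) and (332,297). Possible lookalikes are the pink tray at (438,207), the white dish at (405,143) and the cake at (62,140). I choose the wooden one sitting on the eared socket. The loupe is at (372,247) and the pliers at (255,262).

```bash
cat > h.py <<'E'
import numpy as np, cv2
from station import *
def cast(c,uv,z):
    K=c['camera_matrix'];T=c['T'];d=np.linalg.inv(K)@np.array([*uv,1.]);d=T[:3,:3]@(d*[1,-1,-1]);o=T[:3,3]
    return o+d*(z-o[2])/d[2]
def proj(c,p):
    T=c['T'];q=T[:3,:3].T@(np.array(p)-T[:3,3]);q=q*[1,-1,-1];v=c['camera_matrix']@q;return v[:2]/v[2]
E
python3 - <<'E'
from h import *
im=cv2.imread('pics/top0.png');c=get_calibration('top')
for n,uv,z in [('ear1',(320,233),.006),('ear2',(332,297),.006),('tray',(328,263),.04),('bar1',(312,271),.078),('bar2',(340,253),.078),('loupe',(372,247),.026),('pliers',(255,262),.01),('edge',(330,315),0),('lampcorner',(175,130),.3)]:
    print(n,cast(c,uv,z).round(4))
print(proj(c,[.275,.561,.24]))
cv2.imwrite('pics/crop.png',cv2.resize(im[215:315,265:395],None,fx=6,fy=6,interpolation=cv2.INTER_CUBIC)[:600,:780])
E
```

```text
ear1 [0.6369 0.2196 0.006 ]
ear2 [0.4997 0.1933 0.006 ]
tray [0.5658 0.2021 0.04  ]
bar1 [0.543  0.2338 0.078 ]
bar2 [0.5796 0.1783 0.078 ]
loupe [0.6029 0.1099 0.026 ]
pliers [0.5722 0.3565 0.01  ]
edge [0.4629 0.1973 0.    ]
lampcorner [0.7445 0.4597 0.3   ]
[100.77486096 421.24754168]
```

View pics/crop.png

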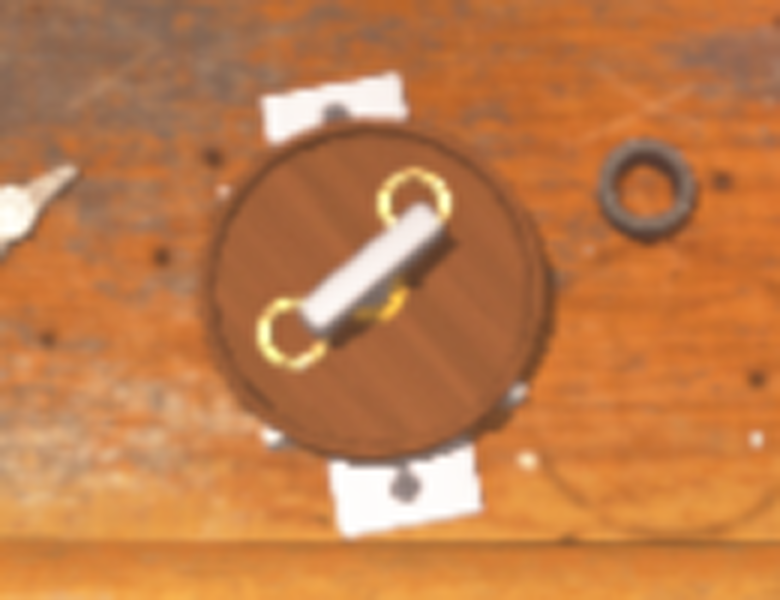

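Request:
play_rows:
  targets:
    - [[0,0.02,-0.027,0.005,-0.04],[0,0.045,-0.055,0.01,-0.08],[0,0.067,-0.082,0.02,-0.12],[0,0.09,-0.11,0.03,-0.16],[0,0.11,-0.137,0.03,-0.2]]

```text
time_s: 0.52
tcp_pos: [0.3866, 0.4234, 0.2713]
ee_rot: [[0.792, -0.611, 0.002], [-0.611, -0.792, 0.002], [0.0, -0.003, -1.0]]
wrist_force: [0.1, 0.7, 0.1]
gripper_width: 1.002
```

Request:
play_rows:
  targets:
    - [[0,0.02,-0.027,0,-0.04],[0,0.045,-0.055,0,-0.08],[0,0.067,-0.082,0,-0.12],[0,0.09,-0.11,0,-0.16],[0,0.11,-0.137,0,-0.2]]

```text
time_s: 0.93
tcp_pos: [0.4959, 0.2855, 0.2691]
ee_rot: [[0.654, -0.757, -0.001], [-0.757, -0.654, -0.0], [-0.0, 0.001, -1.0]]
wrist_force: [0.8, 0.2, -0.5]
gripper_width: 0.999
```

Request:
play_rows:
  targets:
    - [[0,0.02,-0.027,0,-0.04],[0,0.04,-0.052,-0.01,-0.08],[0,0.057,-0.07,-0.02,-0.12],[0,0.067,-0.082,-0.03,-0.132],[0,0.067,-0.082,-0.03,-0.132]]

```text
time_s: 1.35
tcp_pos: [0.5622, 0.2022, 0.2363]
ee_rot: [[0.547, -0.837, -0.005], [-0.837, -0.547, -0.003], [-0.001, 0.006, -1.0]]
wrist_force: [0.1, -0.6, -0.6]
gripper_width: 1.002
```

Run:
```python
from h import *
s=sense();c=get_calibration('wrist');im=capture('wrist');cv2.imwrite('pics/w1.png',im)
print(s['time_s'],s['tcp_pos'],s['ee_rot'][:,1],s['joints']);np.savez('w1.npz',K=c['camera_matrix'],T=c['T'])
print(proj(c,[.561,.206,.078]))
```

```text
1.35 [0.56221284 0.20222359 0.23632872] [-0.83736186 -0.54661775  0.0058435 ] [ 3.52741354e+01  1.96578278e+01 -3.61659112e+00 -4.79612750e-02
 -6.70589823e+01 -2.11948193e+00]
[314.4517261  232.39364819]
```

View pics/w1.png

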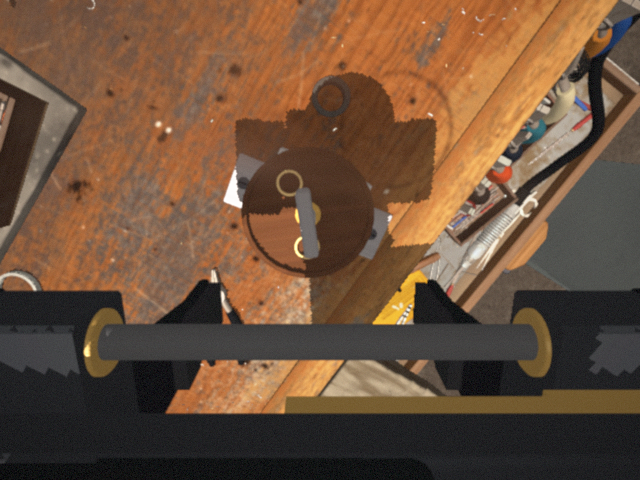

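The wrist view shows the wooden tray centred at (308,212), the bar from (303,188) to (311,257), one ring at each end of the bar, and the ears at (243,180) and (375,235).

Run:
```python
from h import *
d=np.load('w1.npz');c=dict(camera_matrix=d['K'],T=d['T']);print('cam',c['T'][:3,3],c['T'][:3,2])
im=cv2.imread('pics/w1.png');hsv=cv2.cvtColor(im,cv2.COLOR_BGR2HSV)
m=((hsv[...,1]<75)&(hsv[...,2]>60)).astype(np.uint8);k=np.zeros_like(m);k[180:265,285:335]=1;m*=k
m=cv2.morphologyEx(m,cv2.MORPH_OPEN,np.ones((3,3)))
cs=max(cv2.findContours(m,0,2)[0],key=cv2.contourArea);r=cv2.minAreaRect(cs);print(r,cv2.contourArea(cs))
b=cv2.boxPoints(r);P=np.array([cast(c,p,.078) for p in b]);print(P.round(4),P.mean(0).round(4))
e=[P[(i+1)%4]-P[i] for i in range(2)];
for v in e: print(np.linalg.norm(v),np.degrees(np.arctan2(v[1],v[0])))
o=im[140:290,220:400].copy();cv2.drawContours(o,[(b-[220,140]).astype(int)],0,(0,255,0),1)
cv2.imwrite('pics/c1.png',cv2.resize(o,None,fx=4,fy=4))
```

```text
cam [0.6037748  0.13931283 0.37938529] [ 0.15472422 -0.22699131  0.96152762]
((307.2297058105469, 222.37838745117188), (71.18476104736328, 17.09749412536621), 80.53767395019531) 1001.0
[[0.5941 0.1857 0.078 ]
 [0.5843 0.1767 0.078 ]
 [0.5453 0.2196 0.078 ]
 [0.5555 0.2291 0.078 ]] [0.5698 0.2028 0.078 ]
0.013262309666531516 -137.45238883364595
0.05791349068208943 132.3021456886797
```

View pics/c1.png

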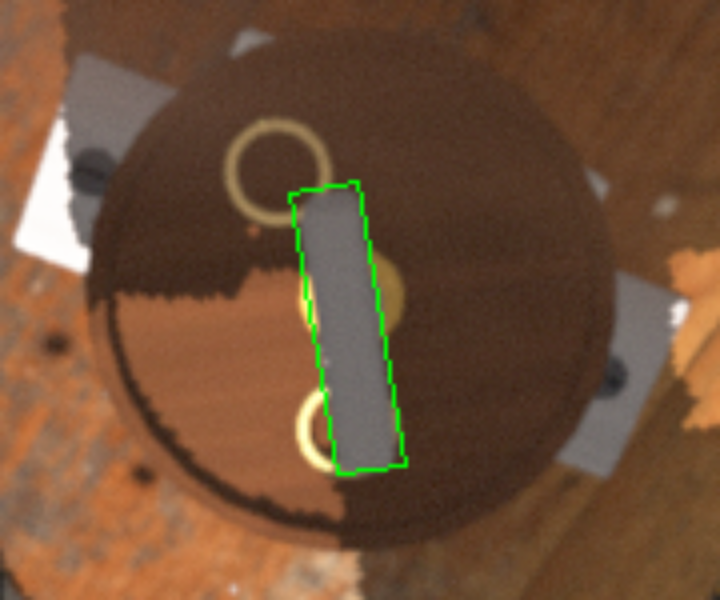

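Run:
```python
from h import *
d=np.load('w1.npz');c=dict(camera_matrix=d['K'],T=d['T'])
a=cast(c,(243.75,183),.006);b=cast(c,(372,234),.006);v=a-b
print(a,b,(a+b)/2,np.linalg.norm(v),np.degrees(np.arctan2(v[1],v[0])))
print('knob ring',cast(c,(308,214),.031))
t=get_calibration('top');a=cast(t,(321,233.7),.006);b=cast(t,(332.3,296.1),.006);v=a-b;print((a+b)/2,np.degrees(np.arctan2(v[1],v[0])))
```

```text
[0.6340198  0.21786644 0.006     ] [0.50197012 0.19213697 0.006     ] [0.56799496 0.2050017  0.006     ] 0.13453298157211832 11.025759186146278
knob ring [0.56872018 0.20506107 0.031     ]
[0.56852443 0.20503775 0.006     ] 10.48006222984343
```

Request:
play_rows:
  targets:
    - [[0,0.003,0.001,-0.03,0.05],[0,0.007,0.002,-0.06,0.1],[0,0.007,0.002,-0.085,0.16],[0,0.007,0.002,-0.1,0.16],[0,0.007,0.002,-0.1,0.16]]

```text
time_s: 1.82
tcp_pos: [0.5665, 0.207, 0.1359]
ee_rot: [[0.677, -0.736, -0.007], [-0.736, -0.677, -0.004], [-0.002, 0.007, -1.0]]
wrist_force: [0.6, -0.0, -0.8]
gripper_width: 0.994
```

Run:
```python
from h import *
s=sense();c=get_calibration('wrist');im=capture('wrist')
print(s['tcp_pos'],np.degrees(np.arctan2(*s['ee_rot'][[1,0],1])))
o=im.copy()
for x,y in ((.5505,.2247),(.5895,.1817),(.57,.203)):
    p=proj(c,[x,y,.078]);print(p);cv2.circle(o,tuple(int(q) for q in p),3,(0,255,0),1)
np.savez('w2.npz',K=c['camera_matrix'],T=c['T']);cv2.imwrite('pics/w2.png',im);cv2.imwrite('pics/w2o.png',o)
```

```text
[0.56645172 0.20703148 0.13591283] -137.38512795133542
[315.47892038 311.36374525]
[316.11378327 210.65812025]
[316.03225956 262.65423698]
```

View pics/w2o.png

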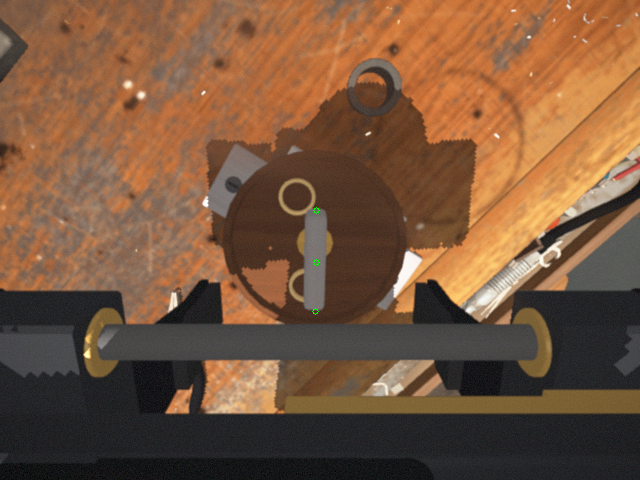

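The predicted bar points land on the bar, so the pose is confirmed. I'll go down now and grip.

Request:
play_rows:
  targets:
    - [[0,0.0025,-0.0025,-0.02,0],[0,0.0025,-0.0025,-0.04,0],[0,0.0025,-0.0025,-0.055,0],[0,0.0025,-0.0025,-0.068,0],[0,0.0025,-0.0025,-0.068,0]]

```text
time_s: 2.28
tcp_pos: [0.5709, 0.205, 0.0709]
ee_rot: [[0.677, -0.736, -0.002], [-0.736, -0.677, -0.001], [-0.001, 0.002, -1.0]]
wrist_force: [-0.6, 0.2, -0.2]
gripper_width: 1.001
```

Request:
play_rows:
  targets:
    - [[0,0,0,0,0],[0.5,0,0,0,0],[0.7,0,0,0,0],[0.85,0,0,0,0],[1,0,0,0,0]]

```text
time_s: 2.7
tcp_pos: [0.572, 0.205, 0.0725]
ee_rot: [[0.677, -0.736, 0.001], [-0.736, -0.677, 0.001], [0.0, -0.002, -1.0]]
wrist_force: [-0.9, -0.7, -0.0]
gripper_width: 0.782
```

Request:
play_rows:
  targets:
    - [[1,0,0,0,0],[1,0,0,0,0],[1,0,0,0,0],[1,0,0,0,0],[1,0,0,0,0]]

```text
time_s: 3.12
tcp_pos: [0.5716, 0.2046, 0.0715]
ee_rot: [[0.676, -0.736, -0.0], [-0.736, -0.676, -0.0], [-0.0, 0.0, -1.0]]
wrist_force: [0.6, 0.1, 0.4]
gripper_width: 0.405
```

Request:
play_rows:
  targets:
    - [[0.5,-0.002,0,-0.005,0],[0.5,-0.002,0,-0.005,0],[1,-0.002,0,-0.005,0],[1,-0.002,0,-0.005,0],[1,-0.002,0,-0.005,0]]

```text
time_s: 3.53
tcp_pos: [0.5697, 0.2047, 0.0666]
ee_rot: [[0.677, -0.736, 0.0], [-0.736, -0.677, -0.0], [0.0, -0.0, -1.0]]
wrist_force: [-0.3, -0.1, -0.2]
gripper_width: 0.351
```

Request:
play_rows:
  targets:
    - [[1,0,0,0,0],[1,0,0,0,0],[1,0,0,0,0],[1,0,0,0,0],[1,0,0,0,0]]

```text
time_s: 3.95
tcp_pos: [0.5697, 0.2048, 0.0666]
ee_rot: [[0.676, -0.737, 0.0], [-0.737, -0.676, 0.0], [0.0, -0.0, -1.0]]
wrist_force: [0.3, 0.1, 0.1]
gripper_width: 0.141
```

Request:
play_rows:
  targets:
    - [[1,0,0,0,0],[1,0,0,0,0],[1,0,0,0,0],[1,0,0,0,0],[1,0,0,0,0]]

```text
time_s: 4.37
tcp_pos: [0.5697, 0.2048, 0.0666]
ee_rot: [[0.677, -0.736, 0.0], [-0.736, -0.677, 0.0], [0.0, -0.0, -1.0]]
wrist_force: [0.5, 0.9, 0.5]
gripper_width: 0.142
```

The bar is gripped: the opening is 0.142 × 87 ≈ 12.3 mm. Next I'll turn it about 1.02 rad anticlockwise.

Request:
play_rows:
  targets:
    - [[1,0,0,0,0.06],[1,0,0,0,0.12],[1,0,0,0,0.18],[1,0,0,0,0.24],[1,0,0,0,0.3]]

```text
time_s: 4.78
tcp_pos: [0.5695, 0.2046, 0.0667]
ee_rot: [[0.865, -0.501, -0.0], [-0.501, -0.865, -0.0], [-0.0, 0.0, -1.0]]
wrist_force: [-0.3, -0.5, -0.6]
gripper_width: 0.14
```

Request:
play_rows:
  targets:
    - [[1,0,0,0,0.06],[1,0,0,0,0.12],[1,0,0,0,0.18],[1,0,0,0,0.24],[1,0,0,0,0.3]]

```text
time_s: 5.2
tcp_pos: [0.5695, 0.2046, 0.0666]
ee_rot: [[0.975, -0.223, -0.0], [-0.223, -0.975, -0.0], [-0.0, 0.0, -1.0]]
wrist_force: [0.5, 0.4, 0.5]
gripper_width: 0.139
```

Request:
play_rows:
  targets:
    - [[1,0,0,0,0.06],[1,0,0,0,0.12],[1,0,0,0,0.18],[1,0,0,0,0.24],[1,0,0,0,0.3]]

```text
time_s: 5.62
tcp_pos: [0.5695, 0.2046, 0.0667]
ee_rot: [[0.997, 0.075, -0.0], [0.075, -0.997, -0.0], [-0.0, 0.0, -1.0]]
wrist_force: [-0.0, -0.1, 1.0]
gripper_width: 0.139
```

```bash
cat > s.py <<'E'
from h import *
s=sense();print(s['time_s'],s['tcp_pos'],np.degrees(np.arctan2(*s['ee_rot'][[1,0],0])),s['wrist_force'],s['moment'],s['gripper_width'])
E
python3 s.py
```

```text
5.6167 [0.56954154 0.20460735 0.06666283] 4.307654516508177 [-0.02400796 -0.07610176  1.04098847] [-0.05208931  0.05146685 -0.07580809] 0.13933689636741606
```

Request:
play_rows:
  targets:
    - [[1,0,0,0,0.04],[1,0,0,0,0.07],[1,0,0,0,0.1],[1,0,0,0,0.12],[1,0,0,0,0.12]]

```text
time_s: 6.03
tcp_pos: [0.5695, 0.2046, 0.0666]
ee_rot: [[0.982, 0.191, -0.0], [0.191, -0.982, -0.0], [-0.0, 0.0, -1.0]]
wrist_force: [-1.1, 0.3, 0.9]
gripper_width: 0.138
```

```bash
python3 s.py
```

```text
6.0333 [0.56950983 0.2046218  0.06661265] 11.036999214893733 [-1.07438642  0.32118713  0.87218532] [-8.30759519e-02  8.32362788e-05 -7.98173769e-02] 0.13829220372311132
```

Request:
play_rows:
  targets:
    - [[1,0,0,0,0.02],[1,0,0,0,0.03],[1,0,0,0,0.03],[1,0,0,0,0.03],[1,0,0,0,0.03]]

```text
time_s: 6.45
tcp_pos: [0.5696, 0.2047, 0.0666]
ee_rot: [[0.975, 0.22, -0.0], [0.22, -0.975, 0.0], [-0.0, -0.0, -1.0]]
wrist_force: [-1.0, -0.4, 2.5]
gripper_width: 0.142
```

```bash
python3 s.py
python3 - <<'E'
from h import *
im=capture('wrist');cv2.imwrite('pics/w3.png',im)
E
```

```text
6.45 [0.56955277 0.20470673 0.06663007] 12.722271119346592 [-0.95692538 -0.40033563  2.47888819] [-0.02139281  0.14174307 -0.13120475] 0.1422442555579325
```

View pics/w3.png

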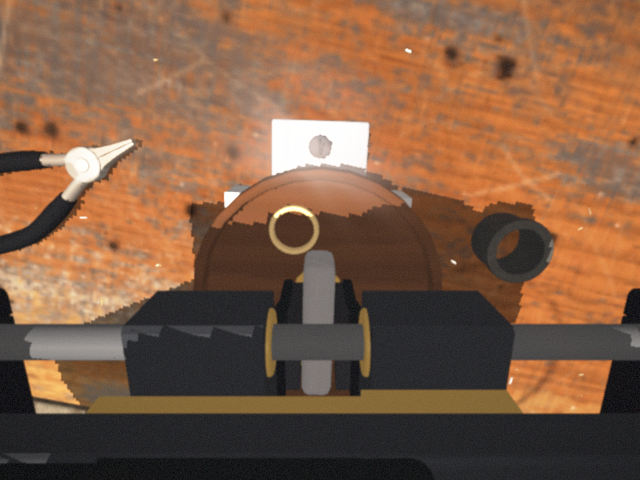

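The bar at (318,320) now lines up with the ear at (320,146), and both bystanders are untouched. I'll nudge it a bit more to meet the stop.

Request:
play_rows:
  targets:
    - [[1,0,0,0,0.015],[1,0,0,0,0.03],[1,0,0,0,0.03],[1,0,0,0,0.03]]

```text
time_s: 6.83
tcp_pos: [0.5694, 0.2051, 0.0666]
ee_rot: [[0.968, 0.25, -0.0], [0.25, -0.968, 0.0], [0.0, -0.0, -1.0]]
wrist_force: [-2.5, 2.8, 3.0]
gripper_width: 0.143
```

```bash
python3 s.py
```

```text
6.8333 [0.56939308 0.20508489 0.0666269 ] 14.450181600633373 [-2.49818739  2.84390554  3.02374601] [ 0.69265512  0.76335429 -0.16851411] 0.1426097062212271
```

The side force and moment have risen sharply, so it has met the stop at about 13–14°, as predicted. I'll ease back slightly and lift.

Request:
play_rows:
  targets:
    - [[1,0,0,0,-0.03],[1,0,0,0.002,-0.035],[1,0,0,0.004,-0.035],[1,0,0,0.007,-0.035],[1,0,0,0.01,-0.035]]

```text
time_s: 7.25
tcp_pos: [0.5692, 0.2045, 0.0761]
ee_rot: [[0.976, 0.216, -0.001], [0.216, -0.976, -0.001], [-0.001, 0.0, -1.0]]
wrist_force: [-0.6, 1.4, -2.4]
gripper_width: 0.138
```

```bash
python3 s.py
```

```text
7.25 [0.56924981 0.20448062 0.07606178] 12.45799737892116 [-0.64469487  1.42737187 -2.37482896] [ 0.36487582  0.07392335 -0.05014676] 0.13792875921469366
```

Request:
play_rows:
  targets:
    - [[1,0,0,0.004,0],[1,0,0,0.009,0],[1,0,0,0.015,0],[1,0,0,0.022,0],[1,0,0,0.03,0]]

```text
time_s: 7.67
tcp_pos: [0.5695, 0.2044, 0.1073]
ee_rot: [[0.977, 0.215, -0.0], [0.215, -0.977, -0.0], [-0.0, 0.0, -1.0]]
wrist_force: [0.3, -0.1, -3.2]
gripper_width: 0.143
```

Request:
play_rows:
  targets:
    - [[1,0,0,0.01,0],[1,0,0,0.02,0],[1,0,0,0.03,0],[1,0,0,0.038,0],[1,0,0,0.043,0]]

```text
time_s: 8.08
tcp_pos: [0.5701, 0.205, 0.1514]
ee_rot: [[0.976, 0.216, 0.002], [0.216, -0.976, 0.001], [0.002, -0.001, -1.0]]
wrist_force: [-1.0, -0.7, -2.5]
gripper_width: 0.14
```

Request:
play_rows:
  targets:
    - [[1,0,0,0.002,0],[1,0,0,0.003,0],[1,0,0,0.003,0],[1,0,0,0.003,0],[1,0,0,0.003,0]]

```text
time_s: 8.5
tcp_pos: [0.5693, 0.2045, 0.1519]
ee_rot: [[0.977, 0.215, -0.001], [0.215, -0.977, -0.001], [-0.001, 0.0, -1.0]]
wrist_force: [0.1, -0.6, -2.1]
gripper_width: 0.134
```

```bash
python3 s.py
python3 - <<'E'
from h import *
a=capture('scene')[120:420,130:530];cv2.imwrite('pics/sc4.png',cv2.resize(a,None,fx=2,fy=2))
E
```

```text
8.5 [0.56926315 0.2045192  0.15185024] 12.442297496990431 [ 0.12681892 -0.5632421  -2.09273502] [-0.07688862 -0.0423177   0.02432182] 0.13412360949889712
```

View pics/sc4.png

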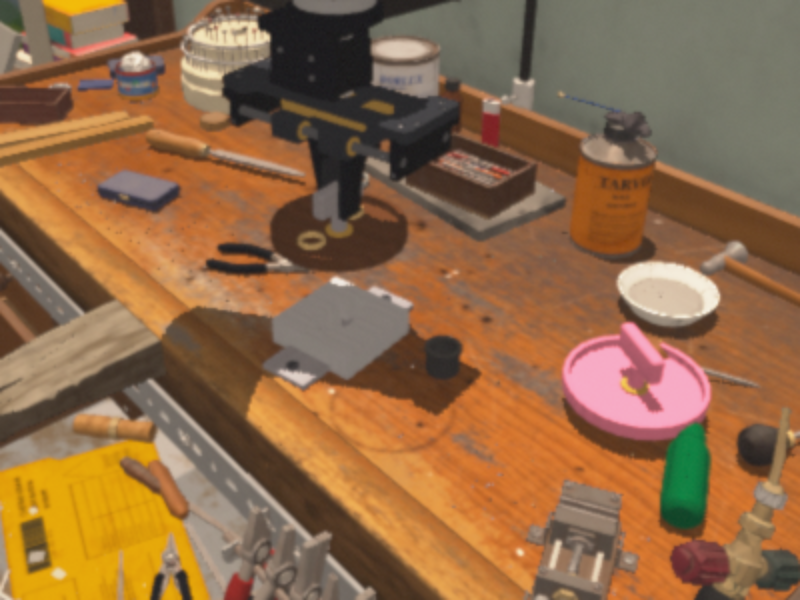

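The tray hangs above the socket at (340,230), level, with about 67 mm of clearance. One ring is at (312,240) and the other shows behind the finger at about (355,210). The pliers and loupe are where they were. I'll let it settle, then check the far ring with the wrist camera.

Request:
play_rows:
  targets:
    - [[1,0,0,0,0],[1,0,0,0,0],[1,0,0,0,0],[1,0,0,0,0],[1,0,0,0,0]]

```text
time_s: 8.97
tcp_pos: [0.5696, 0.2047, 0.1525]
ee_rot: [[0.977, 0.216, -0.0], [0.216, -0.977, -0.0], [-0.0, 0.0, -1.0]]
wrist_force: [1.0, -0.2, -2.8]
gripper_width: 0.139
```

```bash
python3 s.py
python3 - <<'E'
from h import *
print(np.abs(sense()['joint_velocities']).max())
a=capture('wrist');cv2.imwrite('pics/w5.png',a)
E
python3 s.py
```

```text
8.9667 [0.56957726 0.20466921 0.15252316] 12.445694058925197 [ 0.98946617 -0.15649736 -2.84893971] [-0.02367116 -0.05055875  0.01094154] 0.13901279442952064
0.1396510232487693
9.0167 [0.56957372 0.20470521 0.15256335] 12.443492392069626 [-0.70694239 -0.04879444 -2.76100213] [-0.02955854  0.00805569  0.00604296] 0.1360372433075286
```

View pics/w5.png

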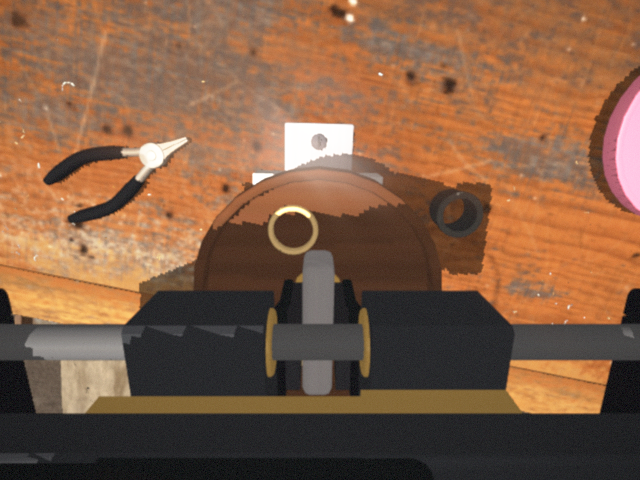

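The tray sits in the gripper exactly as before (bar at (318,320), front ring at (293,230)), and everything is still. I'm handing it in.

```bash
python3 -c "
from station import *
print(finish_job())"; python3 s.py
```

```text
the job is handed in; nothing more can be done
None
the job is handed in; nothing more can be done
```

I gripped the wooden tray by its bar and turned it about 1.0 rad anticlockwise until it met its stop. I then eased back about 0.035 rad and lifted it straight up about 86 mm. That puts the foot roughly 67 mm above the socket's top. I handed the job in at about 9 s, still holding it there; `finish_job` gives no verdict.

**Last checks:**
- **Hold:** the grip was steady at about 12 mm opening. The load was about 2.8 N, which matches the tray's weight, and the arm was still, with the tool pointing straight down.
- **Position:** the tool was within about 2 mm of the socket axis I had measured.
- **Level and rings:** the tray sat unchanged in the gripper and looked level. One ring was in plain view in both last pictures. The other was only partly visible in the scene picture and hidden in the last wrist view, so it is less certain.
- **Bystanders:** the pliers and the loupe lay undisturbed by eye; I did not measure their positions again.
- **Disagreement:** my first estimate of the bar's angle from the top camera was 9° off. The wrist camera's value (-47.7°) held up in a second look and when the stop was met where expected.

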